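# Stand the four staining bottles in their fitting stands

## Task

Set up the staining place: pick out the four glass bottles standing about (tall brown, medium clear with pink contents, small amber dropper, little stoppered vial) and stand each one upright, right down in the well of its own heavy round stand, the biggest bottle in the biggest stand and so on down to the vial in the smallest. Set them down without dropping them or knocking any over. Leave the white canister and the eyepiece among them where they are.

Things in the scene. Friction and masses are not known exactly. Their poses are not given: they have to be found in the camera images.
- tall_bottle_mid (a point): The big brown glass reagent bottle with a black screw cap: 57 mm wide body up to 112 mm, cap 52 mm wide, 125 mm high, about 310 g. Take it in its upper third, or a gripper comes down on the cap. The point is on its axis, half-way up, 62.5 mm above its underside; z is its axis, up. Loose, stands upright anywhere on the bench at the start; its turn about z does not matter.
- mid_bottle_mid (a point): The medium clear glass reagent bottle with a red screw cap and pink contents: 48 mm wide body up to 89 mm, cap 44 mm wide, 102 mm high, about 160 g. Take it in its upper third, or a gripper comes down on the cap. The point is on its axis, half-way up, 51 mm above its underside; z is its axis, up. Loose, stands upright anywhere on the bench at the start; its turn about z does not matter.
- dropper_mid (a point): The small amber dropper bottle with a tall black cap: 31 mm wide body up to 52 mm, cap 29 mm wide, 72 mm high, about 45 g. The point is on its axis, half-way up, 36 mm above its underside; z is its axis, up. Loose, stands upright anywhere on the bench at the start; its turn about z does not matter.
- vial_mid (a point): The little clear glass vial with green contents and a white stopper: 24 mm wide body up to 41 mm, stopper 28 mm wide above that, 48 mm high, about 18 g. Take it high, near the stopper, so that the fingertips stay clear of its stand's rim. The point is on its axis, half-way up, 24 mm above its underside; z is its axis, up. Loose, stands upright anywhere on the bench at the start; its turn about z does not matter.
- stand_1_well (a point): Heavy round stand of grey painted metal, 100 mm across and 12 mm high, the largest of the four; it does not shift. In its top is an open round well, with a dark rubber floor, 68 mm wide at the mouth (2 mm less at the floor), 6 mm deep. The point is the centre of the well's floor, 6 mm above the bench; z up. Meant for the tall brown bottle.
- stand_2_well (a point): Heavy round stand of grey painted metal, 84 mm across and 12 mm high, the second largest of the four; it does not shift. In its top is an open round well, with a dark rubber floor, 58 mm wide at the mouth (2 mm less at the floor), 6 mm deep. The point is the centre of the well's floor, 6 mm above the bench; z up. Meant for the medium clear bottle.
- stand_3_well (a point): Heavy round stand of grey painted metal, 64 mm across and 12 mm high, the third largest of the four; it does not shift. In its top is an open round well, with a dark rubber floor, 40 mm wide at the mouth (2 mm less at the floor), 6 mm deep. The point is the centre of the well's floor, 6 mm above the bench; z up. Meant for the amber dropper bottle.
- stand_4_well (a point): Heavy round stand of grey painted metal, 50 mm across and 12 mm high, the smallest of the four; it does not shift. In its top is an open round well, with a dark rubber floor, 33 mm wide at the mouth (2 mm less at the floor), 6 mm deep. The point is the centre of the well's floor, 6 mm above the bench; z up. Meant for the glass vial.
- canister_mid (a point): Not a bottle, stays where it is: an opaque white screw canister with a wide black lid, 36 mm wide, 54 mm high, loose among the other things. The point is half-way up its axis, 27 mm above its underside.
- eyepiece_mid (a point): Not a bottle, stays where it is: a microscope eyepiece, black knurled head 34 mm wide on a 23 mm tube, 44 mm high, loose, standing on its tube among the other things. The point is half-way up its axis, 22 mm above its underside.

How it is judged (in metres and radians):
At the end, for the whole second after the job is handed in: Each of the four bottles is in its own stand (largest in the largest, down to the vial in the smallest): within 10 mm of the well's centre, bottomed on the well's floor to 3 mm, within 0.1 rad of upright, released and at rest; the canister and the eyepiece are within 25 mm of where they stood (horizontal distance between tall_bottle_mid and stand_1_well below 0.01 m and angle between each of tall_bottle_mid, mid_bottle_mid, dropper_mid, vial_mid's own z axis and vertical below 0.1 rad and z of tall_bottle_mid in the frame of stand_1_well below 0.0655 m and linear speed of each of tall_bottle, mid_bottle, dropper, vial below 0.02 m/s and contact force between each of tall_bottle, mid_bottle, dropper, vial and the fingers below 0.1 N and horizontal distance between mid_bottle_mid and stand_2_well below 0.01 m and z of mid_bottle_mid in the frame of stand_2_well below 0.054 m and horizontal distance between dropper_mid and stand_3_well below 0.01 m and z of dropper_mid in the frame of stand_3_well below 0.039 m and horizontal distance between vial_mid and stand_4_well below 0.01 m and z of vial_mid in the frame of stand_4_well below 0.027 m and distance of each of canister_mid, eyepiece_mid from where it was at the start of the episode below 0.025 m); the robot touches nothing.
It fails at once if a bottle is knocked over (leans more than 45 degrees) (angle between any of tall_bottle_mid, mid_bottle_mid, dropper_mid, vial_mid's own z axis and vertical above 0.785 rad).
It fails at once if a bottle is dropped (falls free of the fingers at more than 0.8 m/s) ((linear speed of tall_bottle above 0.8 m/s and contact force between tall_bottle and the fingers below 0.05 N) or (linear speed of mid_bottle above 0.8 m/s and contact force between mid_bottle and the fingers below 0.05 N) or (linear speed of dropper above 0.8 m/s and contact force between dropper and the fingers below 0.05 N) or (linear speed of vial above 0.8 m/s and contact force between vial and the fingers below 0.05 N)).
It fails at once if the canister is shifted more than 25 mm or knocked over (distance of canister_mid from where it was at the start of the episode above 0.025 m or angle between canister_mid's own z axis and vertical above 0.785 rad).
It fails at once if the eyepiece is shifted more than 25 mm or knocked over (distance of eyepiece_mid from where it was at the start of the episode above 0.025 m or angle between eyepiece_mid's own z axis and vertical above 0.785 rad).
It also fails if it takes over 112 s, if anything falls off the work surface, if the arm or the gripper's body presses on something with over 40 N, if the wrist force passes 120 N, or if a joint passes its speed limit or range.

## Robot

A 6-joint arm with a two-finger parallel gripper is mounted at the origin on a cart in front of the work surface, level with it; the furniture and walls round the work are solid. World frame = base frame: x ahead of the robot, y to its left, z up, the work surface at z = 0. Lengths are in m, angles in degrees, forces in N, time in s.
With the tool pointing down it reaches from about 0.3 to 0.75 m from the base axis. Payload 8.5 kg.
Tool frame: the origin (TCP) lies between the finger pads; the fingertips stand env.finger_overhang ahead of it and the grasp point (between the pads) lies 2 mm behind it (env.finger_overhang is the distance from the TCP to the fingertips, in m); z points along the fingers, y is the line along which they close (so a half turn about z gives the same grasp; the last joint's range is limited). The gripper opens to 85 mm and grips with 20 to 120 N. Pads are 22 mm wide; open, the fingers measure 114 mm over their backs; the gripper's body (76 mm by 85 mm) begins 54 mm behind the grasp point. The pads swing forward as they close: fully open they stand 13 mm farther back than shut.
Start: joints at [54.528, 21.807, 74.336, -0, 83.858, -12.336], TCP at [0.216, 0.506, 0.224] pointing down, gripper open.
Joint ranges: [-178.18, 178.18], [-50.72, 133.34], [12.68, 142.11], [-81.47, 261.47], [9.98, 163.14], [-165.26, 165.26]. Speed limits (degrees/s): [136.94, 136.94, 180, 180, 180, 180].

## Interface

Orientations are given as a 3x3 rotation matrix whose columns are the frame's x, y, z axes.
In Python, from rig import env gives the robot as it stands. The module is installed in compiled form; this text tells all that it offers.
- The arm moves only by the tool jog_arm, never from a script. Its arguments are lists of equal length, an entry for each row: "hand": the finger opening in m, from 0 to 0.0854; "travel": the shift along the world's x, y, z in m, a list of three; "yaw": the turn about the world's z in rad. A call has exactly 5 rows; each row shifts and turns the commanded pose from where the row before left it; what a row does not reach is not made up. A row lasts 1/8 s, in which the tool goes at most 62.5 mm and 10.7 degrees, less where a joint would pass 70% of its speed; a pose out of reach is approached as far as the arm can. A call is refused whole if a number of a shift passes 0.0625 or a number of a turn 0.188, either way. A call with a gripper value outside its range is refused whole. The fingers move at their own pace and stop on an object; "grip_force" is the grip in N (left out, the last holds). Time passes only in rows, so rows that do not move let the fingers close, or fill a call up. It gives the time, the measured TCP pose, the force, the opening and the grip force at its end, in the units of the state.
- env.observe(): the state, without advancing time (a new reading comes with each control period).
- env.get_image(name): name is "side" or "top" or "wrist"; returns the picture (400x640x3 uint8, red, green, blue); there is no depth.
- env.calibration(name): a dict with "fx", "fy", "cx", "cy" (pixels), "k1" (the pictures are not rectified: a ray, as slopes to the right and down, at radius r is drawn at 1 + k1 r^2 times it, then the intrinsics apply), "position" and "rotation" of the camera in the world; the wrist camera has in their place "hand_eye" (4x4, takes a point from camera to tool coordinates, whose origin is the TCP and whose axes are the flange's). Camera axes: x right, y down, z forward; pixel columns grow to the right and rows downward; lengths in m; the calibration is good to about 2 mm. A picture is of the moment at which its call begins: read the wrist's pose just before it. calibration takes no time and is no camera call.
- env.close_job(): hands the job in; it is judged then, once.
The state is a dict: "time_s": time; "q": joint angles; "qvel": joint speeds; "joint_efforts": joint torques, N m; "position": TCP position; "tool_rot": TCP orientation; "ft_force": force on the tool from outside, world axes, zero at the start; "wrist_torque": the same for the moment, N m; "grip_width": finger opening in m; "gripper_force": force on a finger pad.
Only numpy, scipy, OpenCV 4.12 (cv2) and the standard library are available. Lean on these libraries where they do the work, as an engineer would, in place of code of your own. Each camera call takes 0.05 s, during which the arm holds its last target. There are 200 camera calls.

## Working session

There is one attempt and no reset: what is moved stays moved. The work goes in short steps, Python scripts to look and compute and a tool call to move; the robot and the scene stay as the last step left them, time stands still between calls to the robot, and variables do not carry over. Pictures are saved under pics/ and viewed, at most 14 in all, crops included, and the job is handed in when it is done.

Besides the shell and the picture viewer there is one more tool, called after "Request:" as a command line: name --pt "numbers of a row" for each row, then --argument value for the rest. jog_arm: Moves the arm, as the interface text tells. Its arguments: {"type":"object","properties":{"hand":{"type":"array"},"travel":{"type":"array"},"yaw":{"type":"array"},"grip_force":{"type":"number"}},"required":["hand","travel","yaw"]}

```bash
mkdir -p pics; python3 - <<'E'
from rig import env
import cv2
for n in("side","top"):
    im=env.get_image(n); cv2.imwrite(f"pics/{n}0.png",im[:,:,::-1]); print(n,env.calibration(n))
print(env.calibration("wrist")); s=env.observe(); print(s,env.finger_overhang)
E
```

```text
side {'fx': 436.41170788578756, 'fy': 436.41170788578756, 'cx': 314.1027430083403, 'cy': 199.71670178624439, 'k1': -0.06791306677631312, 'position': array([ 0.13973519, -0.75036017,  0.59818112]), 'rotation': array([[ 0.89432374, -0.22815444,  0.38487737],
       [-0.44731669, -0.47446288,  0.75815088],
       [ 0.00963453, -0.8501944 , -0.52638071]])}
top {'fx': 511.4337301465499, 'fy': 511.4337301465499, 'cx': 315.03638635593614, 'cy': 205.4174712935, 'k1': -0.1371898629070671, 'position': array([0.30898938, 0.00832583, 1.17487711]), 'rotation': array([[ 0.02082249, -0.98134893,  0.19110391],
       [-0.99936771, -0.0259401 , -0.02431639],
       [ 0.02882012, -0.19047675, -0.98126857]])}
{'fx': 323.6628176939861, 'fy': 323.6628176939861, 'cx': 316.39896952473316, 'cy': 198.8775609703011, 'k1': -0.042125990303355995, 'hand_eye': array([[ 6.46907266e-04, -9.45288990e-01, -3.26233516e-01,
         8.39399799e-02],
       [ 9.99998371e-01,  6.17527479e-05,  1.80402071e-03,
         7.28863581e-04],
       [-1.68517510e-03, -3.26234152e-01,  9.45287490e-01,
        -1.50643311e-01],
  
[... 198 characters left out ...]
8e+01, -1.23366086e+01]), 'qvel': array([-0.09462375,  0.01465563, -0.05793897, -0.07342234,  0.11679711,
        0.01468249]), 'joint_efforts': array([ 4.06484018e-03, -4.49220943e+01, -2.31657994e+01, -1.23638529e-04,
        3.69365851e-03,  4.16440241e-05]), 'position': array([0.21595419, 0.50554601, 0.22369588]), 'tool_rot': array([[-9.19585051e-01,  3.92890381e-01, -6.94663148e-04],
       [ 3.92890926e-01,  9.19584503e-01, -1.03067642e-03],
       [ 2.33858612e-04, -1.22072148e-03, -9.99999228e-01]]), 'ft_force': array([ 1.06176387,  0.087631  , -0.41494842]), 'wrist_torque': array([-0.00551609, -0.03071484, -0.03652952]), 'gripper_force': 0.0, 'grip_width': 0.08541942288326768} 0.017
```

View pics/top0.png

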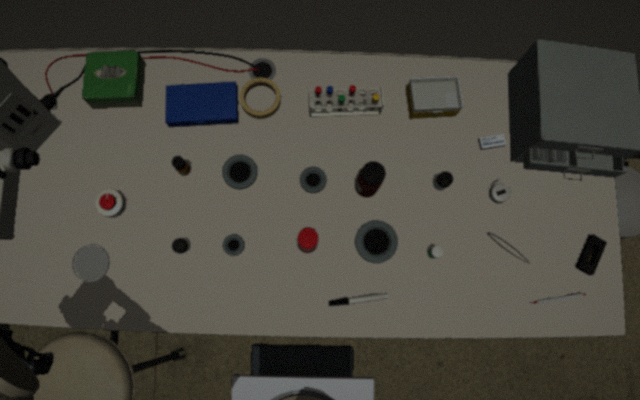

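View pics/side0.png

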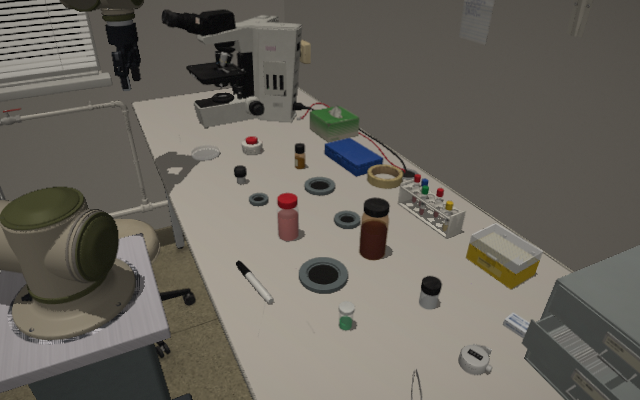

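The top view shows the tall bottle's cap at (374,170), the medium bottle at (308,239), the dropper at (180,162) and the vial at (435,251). The stands, 1 to 4, are at (376,242), (240,171), (313,179) and (233,244). The canister is at (444,180) and the eyepiece at (181,245).

```bash
cat > h.py <<'E'
import numpy as np, cv2
from rig import env
def rays(name,uv,st=None):
    c=env.calibration(name); uv=np.atleast_2d(np.array(uv,float))
    K=np.array([[c['fx'],0,c['cx']],[0,c['fy'],c['cy']],[0,0,1]])
    p=cv2.undistortPoints(uv[:,None],K,np.array([c['k1'],0,0,0,0]))[:,0]
    d=np.c_[p,np.ones(len(p))]
    if name=='wrist':
        H=c['hand_eye']; R=st['tool_rot']@H[:3,:3]; o=st['position']+st['tool_rot']@H[:3,3]
    else: R,o=c['rotation'],c['position']
    return o,d@R.T
def cast(name,uv,z,st=None):
    o,d=rays(name,uv,st); return (o+d*((z-o[2])/d[:,2])[:,None])[:,:2]
def blob(mask,uv):
    n,l,s,c=cv2.connectedComponentsWithStats(mask.astype(np.uint8))
    d=[np.hypot(*(c[i]-uv)) if s[i,4]>15 else 1e9 for i in range(n)]; d[0]=1e9
    i=int(np.argmin(d)); cs,_=cv2.findContours((l==i).astype(np.uint8),cv2.RETR_EXTERNAL,cv2.CHAIN_APPROX_NONE)
    return max(cs,key=len)[:,0].astype(float)
def circ(xy):
    (c,r)=cv2.minEnclosingCircle((xy*1000).astype(np.float32)); e=cv2.fitEllipse((xy*1000).astype(np.float32))
    return np.round(e[0],1),np.round(e[1],1),np.round(c,1),round(2*r,1)
E
python3 - <<'E'
from h import *
im=cv2.imread('pics/top0.png'); g=im.max(2).astype(int); b,gg,r=[im[:,:,i].astype(int) for i in range(3)]
print('table',im[210,270])
dark=g<75
T=np.median(im[200:230,250:290].reshape(-1,3),0); print(T)
obj=np.abs(im.astype(int)-T).max(2)>30
for n,uv in dict(s1=(376,242),s2=(240,171),s3=(313,179),s4=(233,244)).items():
    print(n,im[uv[1],uv[0]],circ(cast('top',blob(obj,uv),.012)))
for n,uv,m,z in [('tallcap',(374,170),obj,.125),('midcap',(308,239),(r>90)&(gg<60),.102),('drop',(180,162),obj,.072),('vial',(435,251),obj,.048),('eye',(181,245),obj,.044),('can',(444,180),obj,.054)]:
    print(n,circ(cast('top',blob(m,uv),z)))
cv2.imwrite('pics/crop.png',cv2.resize(im[140:270,160:460],None,fx=2.6,fy=2.6,interpolation=cv2.INTER_CUBIC))
E
```

```text
table [ 88  98 103]
[ 89.  99. 103.]
s1 [17 18 18] (array([ 455.6, -162.3]), array([96.6, 98.1]), array([ 455.6, -162.1]), 101.0)
s2 [ 9  9 12] (array([612. , 158.4]), array([81.5, 82.8]), array([612.1, 158.7]), 85.1)
s3 [10  9 15] (array([597.4, -13.8]), array([61.2, 62.2]), array([597.7, -13.6]), 64.4)
s4 [10 12 11] (array([439.6, 164.2]), array([48. , 48.9]), array([439.6, 164.6]), 51.3)
tallcap (array([ 574.5, -132.3]), array([56.1, 85.3]), array([ 574.1, -132.4]), 84.1)
midcap (array([448.3,  -4.3]), array([37.1, 39. ]), array([449.5,  -4.2]), 42.6)
drop (array([607.6, 282.3]), array([34.1, 52.3]), array([606.9, 284.1]), 53.5)
vial (array([ 431.5, -281.1]), array([17.6, 29.7]), array([ 431.5, -284.4]), 31.7)
eye (array([431.4, 277.9]), array([34.2, 41.2]), array([431.2, 277.4]), 42.5)
can (array([ 594.4, -310.4]), array([37.6, 51.9]), array([ 592.3, -311.6]), 52.4)
```

View pics/crop.png

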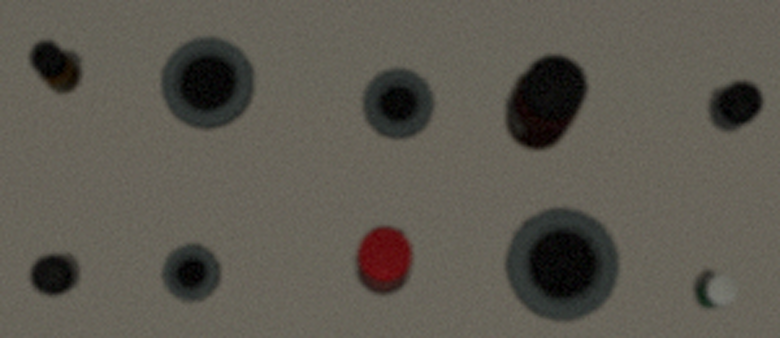

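The crop shows the caps clear of the bodies. In full-picture pixels the tall cap is at (373.8,172.3), the dropper cap at (177.7,161.5), the vial stopper at (437.7,251.2) and the mid cap at (308.5,239). The stand sizes agree with those given.

```bash
python3 - <<'E'
from h import *
for n,uv,z,sv in [('tall',(373.8,172.3),.125,(376,205)),('mid',(308,238.5),.102,(288,199)),('drop',(177.7,161.5),.072,(299.5,146.5)),('vial',(437.7,251.2),.048,(346.5,308))]:
    print(n,cast('top',uv,z).round(4),'side',cast('side',sv,z).round(4))
E
```

```text
tall [[ 0.5886 -0.1414]] side [[ 0.5898 -0.1415]]
mid [[ 0.4464 -0.0049]] side [[ 0.4529 -0.0086]]
drop [[0.6159 0.2911]] side [[0.616  0.2836]]
vial [[ 0.4311 -0.2969]] side [[ 0.4342 -0.2979]]
```

Request:
jog_arm --hand '[0.0854, 0.0854, 0.0854, 0.0854, 0.0854]' --pt "0.06 -0.035 0" --pt "0.06 -0.035 0" --pt "0.06 -0.035 0" --pt "0.06 -0.035 0" --pt "0.06 -0.04 0" --yaw '[0.081, 0.081, 0.081, 0.08, 0.08]' --grip_force 40

```text
time_s: 0.72
position: [0.4856, 0.3438, 0.2239]
tool_rot: [[-1.0, -0.002, -0.001], [-0.002, 1.0, -0.0], [0.001, -0.0, -1.0]]
ft_force: [0.0, 0.5, 0.4]
grip_width: 0.0854
gripper_force: 0.0
```

Request:
jog_arm --hand '[0.0854, 0.0854, 0.0854, 0.0854, 0.0854]' --pt "0.05 -0.038 0" --pt "0.05 0 0" --pt "0 0 0" --pt "0 0 0" --pt "0 0 0" --yaw '[0, 0, 0, 0, 0]'

```text
time_s: 1.35
position: [0.5828, 0.3078, 0.2246]
tool_rot: [[-1.0, -0.0, 0.0], [-0.0, 1.0, 0.0], [-0.0, 0.0, -1.0]]
ft_force: [-0.0, 0.0, 0.7]
grip_width: 0.0856
gripper_force: 0.0
```

```bash
cat >> h.py <<'E'
def snap(fn):
    s=env.observe(); im=env.get_image('wrist')[:,:,::-1].copy(); cv2.imwrite(f'pics/{fn}.png',im)
    import pickle; pickle.dump(s,open(f'pics/{fn}.pkl','wb')); print(s['time_s'],s['position'].round(4),s['grip_width'],s['gripper_force']); return s,im
E
python3 -c "
from h import *
snap('w1')"
```

```text
1.35 [0.5828 0.3078 0.2246] 0.08564372092483932 0.0
```

View pics/w1.png

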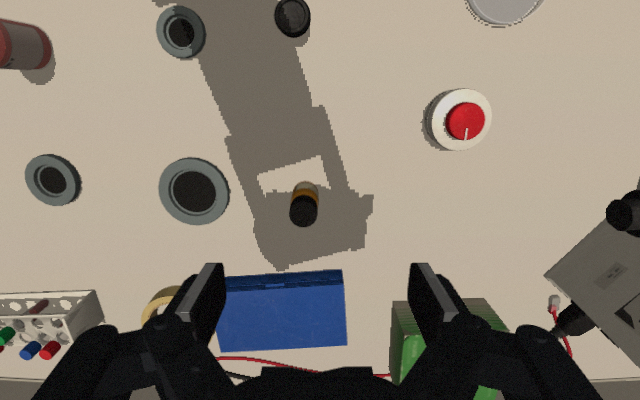

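The wrist view, with image down being +x and right being +y, shows the dropper's cap top at (304,213). Stands 2, 3 and 4 are at (194,190), (53,180) and (181,32).

```bash
python3 - <<'E'
from h import *
import pickle
s=pickle.load(open('pics/w1.pkl','rb')); im=cv2.imread('pics/w1.png')
print('drop',cast('wrist',(304,213.5),.072,s).round(4))
g=im.max(2); print(im[180,30],im[215,300],im[205,270],im[100,100])
hsv=cv2.cvtColor(im,cv2.COLOR_BGR2HSV)
for n,uv in dict(s2=(194,190),s3=(53,180),s4=(181,32)).items():
    x,y=uv; m=((im[:,:,0].astype(int)-im[:,:,2])>-5); b=blob(cv2.morphologyEx(m.astype(np.uint8),cv2.MORPH_OPEN,np.ones((3,3))),uv); print(n,circ(cast('wrist',b,.012,s)))
m=(g<45); b=blob(m,(304,213)); print(b.min(0),b.max(0),circ(cast('wrist',b,.072,s)))
E
```

```text
drop [[0.6196 0.2965]]
[ 95 102 100] [23 23 24] [ 90 103 108] [160 180 191]
s2 (array([616.2, 163.8]), array([80.6, 82.9]), array([616.3, 163.6]), 84.9)
s3 (array([601. ,  -7.8]), array([61. , 66.6]), array([600. ,  -7.5]), 69.0)
s4 (array([444.3, 169.9]), array([47.3, 49.5]), array([444.3, 169.9]), 50.8)
[289. 195.] [316. 226.] (array([617. , 295.5]), array([27.1, 33.9]), array([616.8, 294.8]), 33.9)
```

Request:
jog_arm --hand '[0.0854, 0.0854, 0.0854, 0.0854, 0.0854]' --pt "0.018 -0.007 0" --pt "0.017 -0.006 -0.04" --pt "0 0 -0.04" --pt "0 0 -0.02" --pt "0 0 0" --yaw '[0, 0, 0, 0, 0]'

```text
time_s: 2.02
position: [0.6177, 0.2945, 0.1232]
tool_rot: [[-1.0, 0.0, -0.003], [0.0, 1.0, -0.001], [0.003, -0.001, -1.0]]
ft_force: [-0.1, -0.1, 0.1]
grip_width: 0.0853
gripper_force: 0.0
```

```bash
python3 -c "
from h import *
s,im=snap('w2')
print(circ(cast('wrist',blob(cv2.morphologyEx((im.max(2)<45).astype(np.uint8),cv2.MORPH_OPEN,np.ones((5,5))),(310,230)),.072,s)))"
```

```text
2.025 [0.6177 0.2945 0.1232] 0.08532045862730309 0.0
(array([623.4, 294.6]), array([19.4, 27.8]), array([620.6, 294.6]), 27.4)
```

View pics/w2.png

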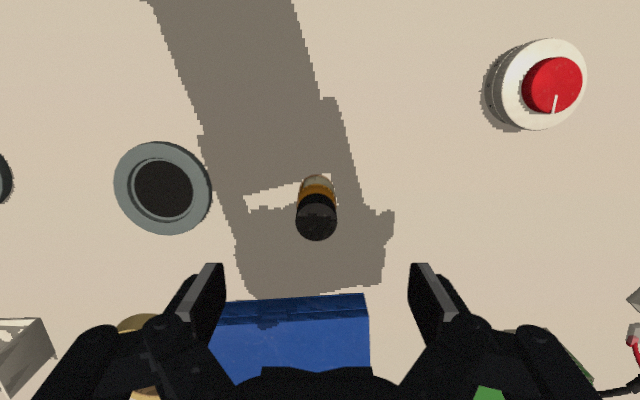

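The closer view shows the dropper's cap top at about (316,220), centred between the fingers.

Request:
jog_arm --hand '[0.0854, 0.0854, 0.0854, 0.0854, 0.0854]' --pt "0 0 -0.03" --pt "0 0 -0.03" --pt "0 0 -0.026" --pt "0 0 0" --pt "0 0 0" --yaw '[0, 0, 0, 0, 0]'

```text
time_s: 2.7
position: [0.6197, 0.2947, 0.0405]
tool_rot: [[-1.0, 0.001, 0.003], [0.001, 1.0, 0.001], [-0.003, 0.001, -1.0]]
ft_force: [0.2, 1.1, 0.6]
grip_width: 0.0855
gripper_force: 0.0
```

Request:
jog_arm --hand '[0.05, 0.035, 0.02, 0.02, 0.02]' --pt "0 0 0" --pt "0 0 0" --pt "0 0 0" --pt "0 0 0" --pt "0 0 0" --yaw '[0, 0, 0, 0, 0]'

```text
time_s: 3.32
position: [0.6191, 0.2943, 0.0388]
tool_rot: [[-1.0, 0.001, 0.001], [0.001, 1.0, 0.0], [-0.001, 0.0, -1.0]]
ft_force: [-0.9, -0.5, 5.3]
grip_width: 0.0288
gripper_force: 39.3
```

```bash
python3 -c "
from h import *
s,im=snap('w3')
for uv in [(316,220)]:
  import pickle
  print(cast('wrist',uv,.072,pickle.load(open('pics/w2.pkl','rb'))))"
```

```text
3.325 [0.6191 0.2943 0.0388] 0.028751765298767665 39.33982193470001
[[0.61877874 0.29517264]]
```

View pics/w3.png

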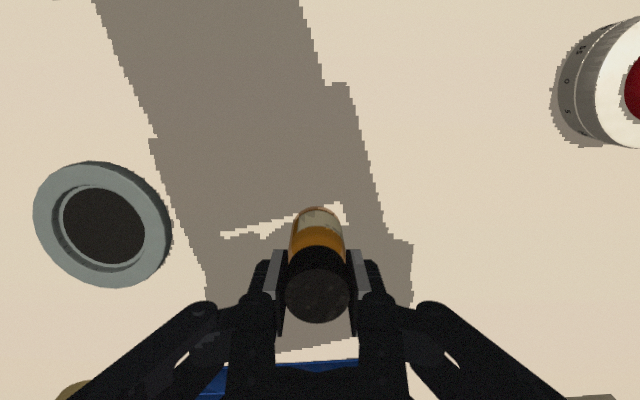

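The dropper is gripped. Its cap top is at about (318,296), between the pads.

Request:
jog_arm --hand '[0.02, 0.02, 0.02, 0.02, 0.02]' --pt "0 0 0.02" --pt "0 0 0.03" --pt "0 -0.02 0.02" --pt "-0.005 -0.04 0" --pt "-0.005 -0.05 0" --yaw '[0, 0, 0, 0, 0]'

```text
time_s: 4.0
position: [0.6082, 0.1824, 0.1081]
tool_rot: [[-1.0, 0.0, -0.0], [0.0, 1.0, -0.0], [0.0, -0.0, -1.0]]
ft_force: [0.8, -0.1, -0.6]
grip_width: 0.0284
gripper_force: 39.5
```

Request:
jog_arm --hand '[0.02, 0.02, 0.02, 0.02, 0.02]' --pt "0 -0.05 0" --pt "0 -0.05 0" --pt "0 -0.04 0" --pt "0 -0.02 0" --pt "0 0 0" --yaw '[0, 0, 0, 0, 0]'

```text
time_s: 4.62
position: [0.6086, 0.0231, 0.1081]
tool_rot: [[-1.0, 0.003, -0.0], [0.003, 1.0, 0.0], [0.0, 0.0, -1.0]]
ft_force: [-0.4, 0.5, -1.4]
grip_width: 0.0288
gripper_force: 39.6
```

```bash
python3 -c "
from h import *
import pickle
print(cast('wrist',(318,296),.072,pickle.load(open('pics/w3.pkl','rb'))))
s,im=snap('w4')"
```

```text
[[0.62021321 0.29585898]]
4.625 [0.6086 0.0231 0.1081] 0.028831421767432138 39.555755853652954
```

View pics/w4.png

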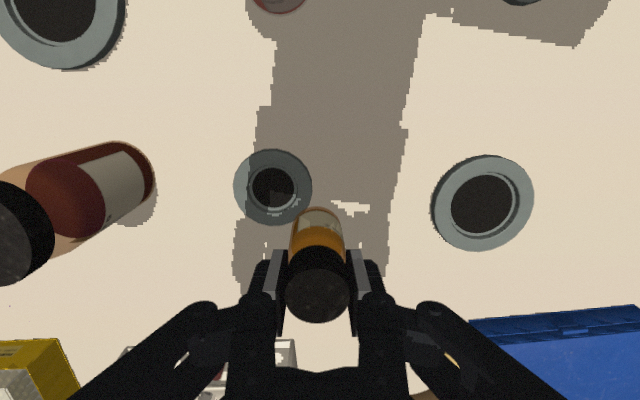

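The dropper is held upright. Stand 3 is clear at (272,187), and stand 2 at (482,203). The tall bottle is on the left.

```bash
cat >> h.py <<'E'
def stand(im,uv,s,off=-5):
    m=((im[:,:,0].astype(int)-im[:,:,2])>off).astype(np.uint8); return circ(cast('wrist',blob(cv2.morphologyEx(m,cv2.MORPH_OPEN,np.ones((3,3))),uv),.012,s))
E
python3 -c "
from h import *
import pickle
s=pickle.load(open('pics/w4.pkl','rb')); im=cv2.imread('pics/w4.png')
print(stand(im,(272,187),s)); print(stand(im,(482,203),s))
g=im.max(2)
print(circ(cast('wrist',blob((g<45),(272,187)),.006,s)))
print(im[187,240],im[187,290],im[187,272])"
```

```text
(array([601.1, -11.2]), array([60., 63.]), array([601.2, -10.9]), 64.1)
(array([615.9, 160.4]), array([80.9, 85.1]), array([615. , 160.8]), 86.4)
(array([602.3, -11.6]), array([32.6, 33.4]), array([602.4, -11.6]), 34.0)
[119 124 122] [20 15 15] [19 17 21]
```

Request:
jog_arm --hand '[0.02, 0.02, 0.02, 0.02, 0.02]' --pt "-0.004 -0.017 0" --pt "-0.005 -0.018 -0.02" --pt "0 0 -0.015" --pt "0 0 0" --pt "0 0 0" --yaw '[0, 0, 0, 0, 0]'

```text
time_s: 5.3
position: [0.6002, -0.0101, 0.0737]
tool_rot: [[-1.0, -0.0, 0.001], [-0.0, 1.0, -0.0], [-0.001, -0.0, -1.0]]
ft_force: [0.1, 0.2, 0.3]
grip_width: 0.0282
gripper_force: 39.6
```

```bash
python3 -c "
from h import *
s,im=snap('w5')
cv2.imwrite('pics/w5c.png',cv2.resize(im[120:360,180:460],None,fx=2,fy=2))"
```

```text
5.3 [ 0.6002 -0.0101  0.0737] 0.02820124176795041 39.57100331783295
```

View pics/w5c.png

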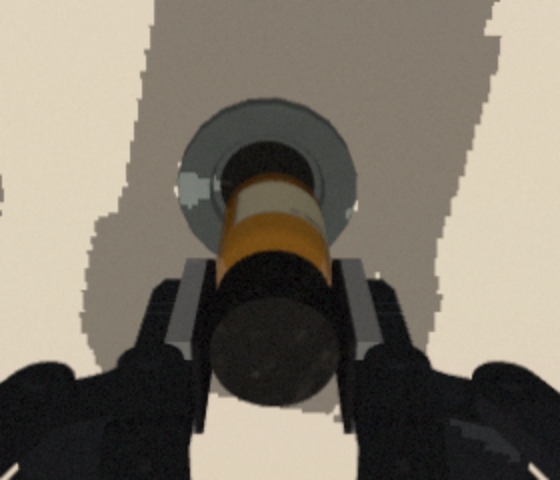

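The crop shows the stand ring spanning columns 179–357 (centre 268), while the bottle's axis is near 274. The bottle therefore has to go about 2 mm to -y. The ring's far edge is at row 98.

```bash
python3 -c "
from h import *
import pickle
s=pickle.load(open('pics/w5.pkl','rb'))
print(cast('wrist',[(180+268/2,120+98/2),(180+179/2,120+190/2),(180+357/2,120+190/2)],.012,s), cast('wrist',(180+273/2,120+351/2),s['position'][2]+.072-.0388,s))"
```

```text
[[ 0.56872154 -0.01075309]
 [ 0.60206847 -0.04226398]
 [ 0.60205048  0.0206527 ]] [[ 0.60107486 -0.00919447]]
```

Request:
jog_arm --hand '[0.02, 0.02, 0.02, 0.02, 0.02]' --pt "0 -0.002 0" --pt "0 0 -0.01" --pt "0 0 -0.01" --pt "0 0 -0.006" --pt "0 0 -0.002" --yaw '[0, 0, 0, 0, 0]'

```text
time_s: 5.98
position: [0.5997, -0.0127, 0.0448]
tool_rot: [[-1.0, 0.001, -0.001], [0.001, 1.0, 0.0], [0.001, 0.0, -1.0]]
ft_force: [-2.3, 0.0, 7.2]
grip_width: 0.0287
gripper_force: 40.3
```

Request:
jog_arm --hand '[0.02, 0.02, 0.02, 0.02, 0.02]' --pt "0 0 0" --pt "0 0 0" --pt "0 0 0" --pt "0 0 0" --pt "0 0 0" --yaw '[0, 0, 0, 0, 0]'

```text
time_s: 6.6
position: [0.5998, -0.0127, 0.0452]
tool_rot: [[-1.0, 0.001, 0.0], [0.001, 1.0, -0.0], [-0.0, -0.0, -1.0]]
ft_force: [0.4, -0.0, -1.0]
grip_width: 0.0286
gripper_force: 39.6
```

Request:
jog_arm --hand '[0.04, 0.06, 0.08, 0.0854, 0.0854]' --pt "0 0 0" --pt "0 0 0" --pt "0 0 0" --pt "0 0 0.03" --pt "0 0 0.05" --yaw '[0, 0, 0, 0, 0]'

```text
time_s: 7.22
position: [0.599, -0.0126, 0.1248]
tool_rot: [[-1.0, 0.001, -0.004], [0.001, 1.0, 0.001], [0.004, 0.001, -1.0]]
ft_force: [1.0, 0.6, 0.1]
grip_width: 0.0852
gripper_force: 0.0
```

Request:
jog_arm --hand '[0.0854, 0.0854, 0.0854, 0.0854, 0.0854]' --pt "0 0 0.05" --pt "0 0 0.05" --pt "-0.01 -0.05 0" --pt "-0.01 -0.05 0" --pt "0 0 0" --yaw '[0, 0, 0, 0, 0]'

```text
time_s: 7.85
position: [0.5792, -0.1156, 0.2252]
tool_rot: [[-1.0, 0.005, -0.0], [0.005, 1.0, -0.0], [0.0, -0.0, -1.0]]
ft_force: [-0.3, 0.3, 0.4]
grip_width: 0.0856
gripper_force: 0.0
```

```bash
python3 -c "
from h import *
s,im=snap('w6')"
```

```text
7.85 [ 0.5792 -0.1156  0.2252] 0.0855738171051158 0.0
```

View pics/w6.png

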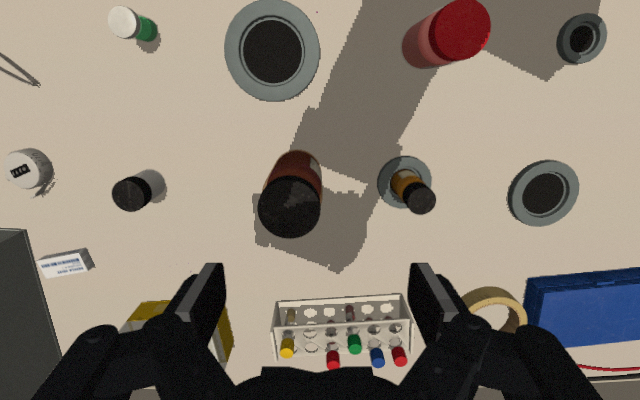

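The dropper stands in stand 3. The tall cap top is at (290,207), the mid cap at (460,29), the vial stopper at (123,21) and stand 1 at (272,50).

```bash
python3 -c "
from h import *
import pickle
s=pickle.load(open('pics/w6.pkl','rb')); im=cv2.imread('pics/w6.png')
for n,u,z in [('tall',(290,207),.125),('mid',(460,29),.102),('vial',(123,21),.048),('drop',(420,200),.078)]: print(n,cast('wrist',u,z,s).round(4))
b=blob(cv2.morphologyEx((im.max(2)<60).astype(np.uint8),cv2.MORPH_OPEN,np.ones((5,5))),(290,207)); print(b.min(0),b.max(0),circ(cast('wrist',b,.125,s)))
for u in [(272,50),(544,193),(404,180)]: print(stand(im,u,s))"
```

```text
tall [[ 0.5892 -0.1365]]
mid [[ 0.452  -0.0033]]
vial [[ 0.4343 -0.2925]]
drop [[ 0.6001 -0.0132]]
[258. 175.] [319. 237.] (array([ 589.5, -137.4]), array([51.2, 56. ]), array([ 589.3, -137.2]), 56.4)
(array([ 459.5, -160.5]), array([96.5, 97.1]), array([ 459.6, -160.5]), 98.7)
(array([616. , 159.7]), array([80.8, 86.5]), array([615.9, 159.4]), 88.1)
(array([601.3, -12.1]), array([56.9, 59.8]), array([601. , -12.4]), 63.6)
```

Request:
jog_arm --hand '[0.0854, 0.0854, 0.0854, 0.0854, 0.0854]' --pt "0.01 -0.021 0" --pt "0 0 -0.03" --pt "0 0 -0.04" --pt "0 0 -0.04" --pt "0 0 -0.028" --yaw '[0, 0, 0, 0, 0]'

```text
time_s: 8.52
position: [0.5896, -0.1322, 0.0854]
tool_rot: [[-1.0, -0.001, -0.002], [-0.001, 1.0, 0.001], [0.002, 0.001, -1.0]]
ft_force: [0.0, -0.8, 0.9]
grip_width: 0.0851
gripper_force: 0.0
```

Request:
jog_arm --hand '[0.075, 0.065, 0.05, 0.05, 0.05]' --pt "0 0 0" --pt "0 0 0" --pt "0 0 0" --pt "0 0 0" --pt "0 0 0" --yaw '[0, 0, 0, 0, 0]' --grip_force 60

```text
time_s: 9.15
position: [0.5909, -0.134, 0.0896]
tool_rot: [[-1.0, 0.001, 0.004], [0.001, 1.0, -0.002], [-0.004, -0.002, -1.0]]
ft_force: [-0.3, -1.4, 6.7]
grip_width: 0.0548
gripper_force: 62.6
```

Request:
jog_arm --hand '[0.05, 0.05, 0.05, 0.05, 0.05]' --pt "0 0 0.02" --pt "0 0 0.03" --pt "-0.03 -0.008 0" --pt "-0.04 -0.008 0" --pt "-0.03 -0.008 0" --yaw '[0, 0, 0, 0, 0]'

```text
time_s: 9.78
position: [0.4884, -0.1575, 0.1379]
tool_rot: [[-1.0, 0.001, 0.0], [0.001, 1.0, -0.0], [-0.0, -0.0, -1.0]]
ft_force: [-0.2, 0.3, -4.7]
grip_width: 0.0547
gripper_force: 64.8
```

Request:
jog_arm --hand '[0.05, 0.05, 0.05, 0.05, 0.05]' --pt "-0.02 -0.002 0" --pt "-0.01 0 0" --pt "0 0 0" --pt "0 0 0" --pt "0 0 0" --yaw '[0, 0, 0, 0, 0]'

```text
time_s: 10.4
position: [0.4603, -0.1596, 0.1371]
tool_rot: [[-1.0, 0.0, 0.0], [0.0, 1.0, -0.0], [-0.0, -0.0, -1.0]]
ft_force: [-0.4, -0.4, -4.5]
grip_width: 0.0544
gripper_force: 64.8
```

```bash
python3 -c "
from h import *
s,im=snap('w7')"
```

```text
10.4 [ 0.4603 -0.1596  0.1371] 0.05444118178763077 64.82565522193909
```

View pics/w7.png

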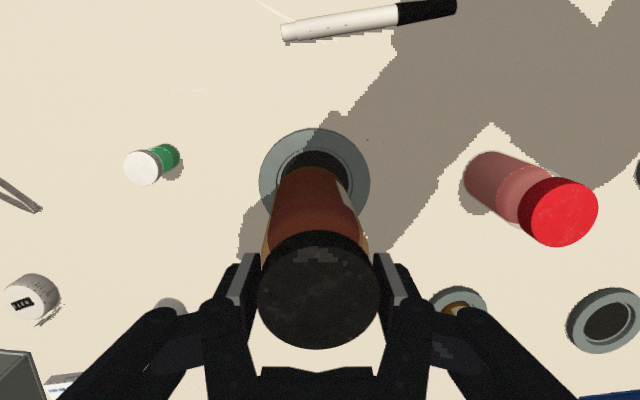

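The tall bottle is held over stand 1. Its cap spans columns 257–380 and rows 233–349. The stand ring spans columns 259–370 with its far edge at row 128.

```bash
python3 -c "
from h import *
import pickle
s=pickle.load(open('pics/w7.pkl','rb'))
print(cast('wrist',[(314,128),(259,182),(370,182)],.012,s).round(4))
for z in (.172,.177): print(cast('wrist',[(318.5,291),(257,291),(380,291)],z,s).round(4))"
```

```text
[[ 0.4091 -0.1606]
 [ 0.4562 -0.2095]
 [ 0.4562 -0.111 ]]
[[ 0.4578 -0.1579]
 [ 0.4578 -0.1839]
 [ 0.4579 -0.1319]]
[[ 0.4543 -0.158 ]
 [ 0.4543 -0.1828]
 [ 0.4543 -0.1331]]
```

Request:
jog_arm --hand '[0.05, 0.05, 0.05, 0.05, 0.05]' --pt "0.001 -0.002 -0.005" --pt "0 0 -0.012" --pt "0 0 -0.012" --pt "0 0 -0.006" --pt "0 0 -0.003" --yaw '[0, 0, 0, 0, 0]'

```text
time_s: 11.08
position: [0.4607, -0.1616, 0.0987]
tool_rot: [[-1.0, 0.001, -0.001], [0.001, 1.0, 0.0], [0.001, 0.0, -1.0]]
ft_force: [-0.2, -0.0, -3.1]
grip_width: 0.0549
gripper_force: 64.8
```

Request:
jog_arm --hand '[0.05, 0.05, 0.05, 0.05, 0.05]' --pt "0 0 -0.002" --pt "0 0 -0.001" --pt "0 0 0" --pt "0 0 0" --pt "0 0 0" --yaw '[0, 0, 0, 0, 0]'

```text
time_s: 11.7
position: [0.4608, -0.1617, 0.0963]
tool_rot: [[-1.0, 0.001, 0.0], [0.001, 1.0, 0.0], [-0.0, 0.0, -1.0]]
ft_force: [-0.4, 1.0, -4.3]
grip_width: 0.055
gripper_force: 64.8
```

Request:
jog_arm --hand '[0.05, 0.05, 0.05, 0.05, 0.05]' --pt "0 0 -0.001" --pt "0 0 -0.001" --pt "0 0 0" --pt "0 0 0" --pt "0 0 0" --yaw '[0, 0, 0, 0, 0]'

```text
time_s: 12.32
position: [0.4615, -0.1619, 0.0955]
tool_rot: [[-1.0, 0.001, 0.002], [0.001, 1.0, -0.001], [-0.002, -0.001, -1.0]]
ft_force: [-1.3, 2.2, 9.0]
grip_width: 0.0548
gripper_force: 66.3
```

Request:
jog_arm --hand '[0.05, 0.05, 0.05, 0.05, 0.05]' --pt "0 0 -0.001" --pt "0 0 0" --pt "0 0 0" --pt "0 0 0" --pt "0 0 0" --yaw '[0, 0, 0, 0, 0]'

```text
time_s: 12.95
position: [0.4619, -0.162, 0.0954]
tool_rot: [[-1.0, 0.001, 0.004], [0.001, 1.0, -0.002], [-0.004, -0.002, -1.0]]
ft_force: [-2.7, 2.8, 17.9]
grip_width: 0.0545
gripper_force: 67.2
```

Request:
jog_arm --hand '[0.065, 0.08, 0.0854, 0.0854, 0.0854]' --pt "0 0 0" --pt "0 0 0" --pt "0 0 0" --pt "0 0 0.03" --pt "0 0 0.05" --yaw '[0, 0, 0, 0, 0]'

```text
time_s: 13.58
position: [0.4602, -0.1614, 0.173]
tool_rot: [[-1.0, 0.001, -0.003], [0.001, 1.0, 0.002], [0.003, 0.002, -1.0]]
ft_force: [1.3, -0.7, 0.4]
grip_width: 0.0854
gripper_force: 0.0
```

Request:
jog_arm --hand '[0.0854, 0.0854, 0.0854, 0.0854, 0.0854]' --pt "0 0 0.03" --pt "0 0.05 0.02" --pt "-0.005 0.055 0" --pt "-0.005 0.04 0" --pt "0 0 0" --yaw '[0, 0, 0, 0, 0]'

```text
time_s: 14.2
position: [0.4503, -0.0147, 0.2234]
tool_rot: [[-1.0, -0.003, 0.0], [-0.003, 1.0, 0.0], [-0.0, 0.0, -1.0]]
ft_force: [0.3, -0.6, 0.0]
grip_width: 0.0853
gripper_force: 0.0
```

```bash
python3 -c "
from h import *
s,im=snap('w8')"
```

```text
14.2 [ 0.4503 -0.0147  0.2234] 0.08526605893002517 0.0
```

View pics/w8.png

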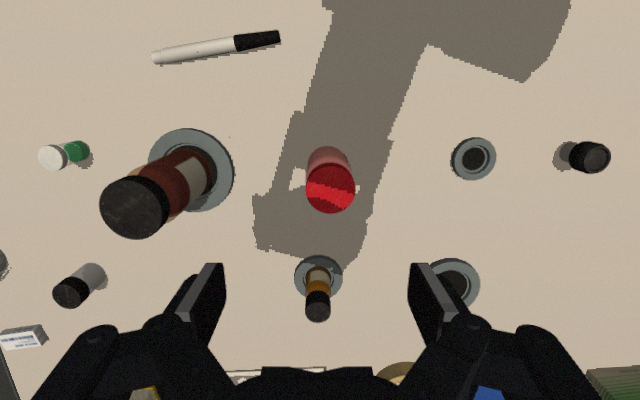

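The tall bottle stands upright in stand 1. The mid cap is at (330,188), the vial stopper at (53,158) and stand 4 at (473,158).

```bash
python3 -c "
from h import *
import pickle
s=pickle.load(open('pics/w8.pkl','rb')); im=cv2.imread('pics/w8.png')
for n,u,z in [('tall',(134,207),.131),('mid',(330,188),.102),('vial',(53,158),.048)]: print(n,cast('wrist',u,z,s).round(4))
i=im.astype(int); m=(i[:,:,2]>120)&(i[:,:,1]<80)
b=blob(m,(330,188)); print(b.min(0),b.max(0),circ(cast('wrist',b,.102,s)))
print(stand(im,(473,158),s))"
```

```text
tall [[ 0.4581 -0.1618]]
mid [[ 0.4506 -0.0017]]
vial [[ 0.4347 -0.2903]]
[306. 180.] [354. 209.] (array([456.8,  -1.5]), array([16.1, 53.1]), array([453.3,  -1.7]), 43.5)
(array([442.6, 166.8]), array([46.1, 50.2]), array([442.6, 166.4]), 51.4)
```

Request:
jog_arm --hand '[0.0854, 0.0854, 0.0854, 0.0854, 0.0854]' --pt "0.001 0.012 0" --pt "0 0 -0.04" --pt "0 0 -0.045" --pt "0 0 -0.045" --pt "0 0 -0.025" --yaw '[0, 0, 0, 0, 0]'

```text
time_s: 14.88
position: [0.4513, -0.005, 0.0662]
tool_rot: [[-1.0, 0.002, -0.002], [0.002, 1.0, 0.001], [0.002, 0.001, -1.0]]
ft_force: [0.9, -0.2, -0.4]
grip_width: 0.0855
gripper_force: 0.0
```

Request:
jog_arm --hand '[0.075, 0.06, 0.04, 0.04, 0.04]' --pt "0 0 0" --pt "0 0 0" --pt "0 0 0" --pt "0 0 0" --pt "0 0 0" --yaw '[0, 0, 0, 0, 0]' --grip_force 50

```text
time_s: 15.5
position: [0.4528, -0.0049, 0.0697]
tool_rot: [[-1.0, 0.001, 0.003], [0.001, 1.0, -0.001], [-0.003, -0.001, -1.0]]
ft_force: [-0.2, 0.7, 6.3]
grip_width: 0.0461
gripper_force: 50.2
```

Request:
jog_arm --hand '[0.04, 0.04, 0.04, 0.04, 0.04]' --pt "0 0 0.02" --pt "0 0 0.03" --pt "0.03 0.04 0" --pt "0.04 0.04 0" --pt "0.04 0.04 0" --yaw '[0, 0, 0, 0, 0]'

```text
time_s: 16.12
position: [0.5631, 0.1167, 0.1194]
tool_rot: [[-1.0, 0.001, 0.002], [0.001, 1.0, -0.0], [-0.002, -0.0, -1.0]]
ft_force: [0.8, -1.4, -1.8]
grip_width: 0.0457
gripper_force: 51.8
```

Request:
jog_arm --hand '[0.04, 0.04, 0.04, 0.04, 0.04]' --pt "0.03 0.025 0" --pt "0.02 0.015 0" --pt "0 0 0" --pt "0 0 0" --pt "0 0 0" --yaw '[0, 0, 0, 0, 0]'

```text
time_s: 16.75
position: [0.6113, 0.1547, 0.1187]
tool_rot: [[-1.0, 0.001, 0.0], [0.001, 1.0, -0.0], [-0.0, -0.0, -1.0]]
ft_force: [-0.2, 0.4, -1.0]
grip_width: 0.0456
gripper_force: 51.8
```

```bash
python3 -c "
from h import *
s,im=snap('w9')"
```

```text
16.75 [0.6113 0.1547 0.1187] 0.045551744981966895 51.79470598697662
```

View pics/w9.png

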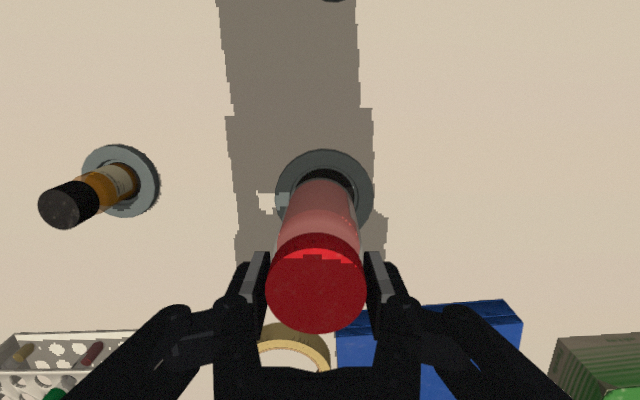

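The mid bottle is over stand 2. Its cap spans columns 266–367 with its bottom at row 333. The ring spans columns 275–374 with its top at row 149.

```bash
python3 -c "
from h import *
import pickle
s=pickle.load(open('pics/w9.pkl','rb'))
print(cast('wrist',[(324.5,149),(275,195),(374,195)],.012,s).round(4))
print(cast('wrist',[(316.5,286),(266,286),(367,286),(316.5,333)],.151,s).round(4))"
```

```text
[[0.5745 0.1623]
 [0.6132 0.121 ]
 [0.6133 0.2041]]
[[0.608  0.1556]
 [0.6081 0.134 ]
 [0.6081 0.1773]
 [0.6332 0.1556]]
```

Request:
jog_arm --hand '[0.04, 0.04, 0.04, 0.04, 0.04]' --pt "0.006 0.007 0" --pt "0 0 -0.015" --pt "0 0 -0.015" --pt "0 0 -0.007" --pt "0 0 -0.003" --yaw '[0, 0, 0, 0, 0]'

```text
time_s: 17.42
position: [0.6176, 0.1622, 0.0774]
tool_rot: [[-1.0, 0.001, -0.001], [0.001, 1.0, -0.0], [0.001, -0.0, -1.0]]
ft_force: [-0.4, -0.3, -0.9]
grip_width: 0.0456
gripper_force: 51.8
```

Request:
jog_arm --hand '[0.04, 0.04, 0.04, 0.04, 0.04]' --pt "0 0 -0.002" --pt "0 0 0" --pt "0 0 0" --pt "0 0 0" --pt "0 0 0" --yaw '[0, 0, 0, 0, 0]'

```text
time_s: 18.05
position: [0.6178, 0.1623, 0.0763]
tool_rot: [[-1.0, 0.001, 0.0], [0.001, 1.0, 0.0], [-0.0, 0.0, -1.0]]
ft_force: [-0.0, -0.1, -1.6]
grip_width: 0.0456
gripper_force: 51.8
```

Request:
jog_arm --hand '[0.04, 0.04, 0.04, 0.04, 0.04]' --pt "0 0 -0.001" --pt "0 0 -0.001" --pt "0 0 0" --pt "0 0 0" --pt "0 0 0" --yaw '[0, 0, 0, 0, 0]'

```text
time_s: 18.68
position: [0.6186, 0.1624, 0.0758]
tool_rot: [[-1.0, 0.001, 0.003], [0.001, 1.0, 0.0], [-0.003, 0.0, -1.0]]
ft_force: [-1.1, 0.6, 7.3]
grip_width: 0.0457
gripper_force: 52.9
```

Request:
jog_arm --hand '[0.06, 0.08, 0.0854, 0.0854, 0.0854]' --pt "0 0 0" --pt "0 0 0" --pt "0 0 0" --pt "0 0 0.04" --pt "0 0 0.06" --yaw '[0, 0, 0, 0, 0]'

```text
time_s: 19.3
position: [0.617, 0.1622, 0.1736]
tool_rot: [[-1.0, 0.001, -0.004], [0.001, 1.0, -0.0], [0.004, -0.0, -1.0]]
ft_force: [0.7, 0.1, 0.4]
grip_width: 0.0853
gripper_force: 0.0
```

Request:
jog_arm --hand '[0.0854, 0.0854, 0.0854, 0.0854, 0.0854]' --pt "0 0 0.05" --pt "-0.02 -0.04 0" --pt "-0.025 -0.05 0" --pt "-0.025 -0.05 0" --pt "-0.025 -0.05 0" --yaw '[0, 0, 0, 0, 0]'

```text
time_s: 19.92
position: [0.5218, -0.0291, 0.2242]
tool_rot: [[-1.0, 0.001, 0.0], [0.001, 1.0, -0.0], [-0.0, -0.0, -1.0]]
ft_force: [0.7, -1.1, 0.4]
grip_width: 0.0853
gripper_force: 0.0
```

Request:
jog_arm --hand '[0.0854, 0.0854, 0.0854, 0.0854, 0.0854]' --pt "-0.025 -0.055 0" --pt "-0.025 -0.055 0" --pt "-0.025 -0.055 0" --pt "-0.01 -0.055 0" --pt "0 -0.03 0" --yaw '[0, 0, 0, 0, 0]'

```text
time_s: 20.55
position: [0.4368, -0.2802, 0.2242]
tool_rot: [[-1.0, 0.004, -0.0], [0.004, 1.0, -0.0], [0.0, -0.0, -1.0]]
ft_force: [-0.0, 0.1, -0.2]
grip_width: 0.0854
gripper_force: 0.0
```

Request:
jog_arm --hand '[0.0854, 0.0854, 0.0854, 0.0854, 0.0854]' --pt "0 0 0" --pt "0 0 0" --pt "0 0 0" --pt "0 0 0" --pt "0 0 0" --yaw '[0, 0, 0, 0, 0]'

```text
time_s: 21.18
position: [0.4379, -0.2773, 0.2243]
tool_rot: [[-1.0, 0.0, 0.0], [0.0, 1.0, -0.0], [-0.0, -0.0, -1.0]]
ft_force: [-0.6, -0.4, -0.9]
grip_width: 0.0854
gripper_force: 0.0
```

```bash
python3 -c "
from h import *
s,im=snap('w10')
i=im.astype(int); hsv=cv2.cvtColor(im,cv2.COLOR_BGR2HSV); m=(hsv[:,:,0]>45)&(hsv[:,:,0]<90)&(hsv[:,:,1]>110)&(hsv[:,:,2]>40)
n,l,st,c=cv2.connectedComponentsWithStats(m.astype(np.uint8)); print([(c[k].round(),st[k]) for k in range(1,n) if st[k,4]>80])
m=(hsv[:,:,1]<20)&(hsv[:,:,2]>170)
n,l,st,c=cv2.connectedComponentsWithStats(m.astype(np.uint8)); print([(c[k].round(),st[k],cast('wrist',c[k],.048,s).round(4)) for k in range(1,n) if st[k,4]>80])"
```

```text
21.175 [ 0.4379 -0.2773  0.2243] 0.08541729316158053 0.0
[]
[(array([35., 67.]), array([18, 62, 33, 11, 98], dtype=int32), array([[ 0.3319, -0.55  ]])), (array([300., 161.]), array([294, 157,  12,  10,  83], dtype=int32), array([[ 0.4259, -0.2933]]))]
```

Request:
jog_arm --hand '[0.0854, 0.0854, 0.0854, 0.0854, 0.0854]' --pt "-0.003 -0.014 0" --pt "0 0 -0.03" --pt "0 0 -0.045" --pt "0 0 -0.045" --pt "0 0 -0.03" --yaw '[0, 0, 0, 0, 0]'

```text
time_s: 21.85
position: [0.4342, -0.2922, 0.0723]
tool_rot: [[-1.0, 0.001, -0.001], [0.001, 1.0, 0.001], [0.001, 0.001, -1.0]]
ft_force: [-0.1, -0.9, 0.0]
grip_width: 0.0855
gripper_force: 0.0
```

Request:
jog_arm --hand '[0.0854, 0.0854, 0.07, 0.055, 0.045]' --pt "0 -0.001 -0.02" --pt "0 0 -0.022" --pt "0 0 0" --pt "0 0 0" --pt "0 0 0" --yaw '[0, 0, 0, 0, 0]' --grip_force 25

```text
time_s: 22.48
position: [0.4351, -0.2932, 0.0331]
tool_rot: [[-1.0, 0.001, 0.001], [0.001, 1.0, -0.001], [-0.001, -0.001, -1.0]]
ft_force: [0.0, 0.1, 0.2]
grip_width: 0.0449
gripper_force: 0.0
```

```bash
python3 -c "
from h import *
s,im=snap('w11')
cv2.imwrite('pics/w11c.png',im)"
```

```text
22.475 [ 0.4351 -0.2932  0.0331] 0.044910753627023334 0.0
```

View pics/w11c.png

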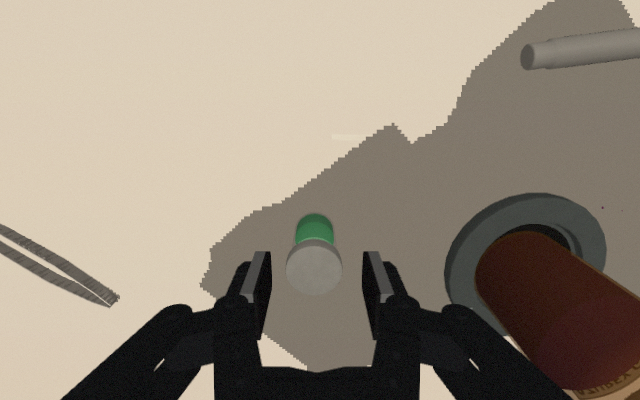

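The vial stands centred between the fingers, with its stopper centre at (314,267).

```bash
python3 -c "
from h import *
import pickle
s=pickle.load(open('pics/w11.pkl','rb'))
print(cast('wrist',[(314,268),(286,268),(342,268)],.048,s).round(4))"
```

```text
[[ 0.4335 -0.2935]
 [ 0.4335 -0.3069]
 [ 0.4335 -0.28  ]]
```

Request:
jog_arm --hand '[0.04, 0.03, 0.015, 0.015, 0.015]' --pt "-0.001 0 0" --pt "0 0 0" --pt "0 0 0" --pt "0 0 0" --pt "0 0 0" --yaw '[0, 0, 0, 0, 0]'

```text
time_s: 23.15
position: [0.4339, -0.2928, 0.0325]
tool_rot: [[-1.0, 0.001, 0.0], [0.001, 1.0, -0.0], [-0.0, -0.0, -1.0]]
ft_force: [0.0, 0.1, 5.0]
grip_width: 0.0262
gripper_force: 24.5
```

Request:
jog_arm --hand '[0.015, 0.015, 0.015, 0.015, 0.015]' --pt "0 0 0.02" --pt "0 0 0.04" --pt "0 0 0.05" --pt "0 0 0.05" --pt "0 0 0.02" --yaw '[0, 0, 0, 0, 0]'

```text
time_s: 23.78
position: [0.4342, -0.2931, 0.2149]
tool_rot: [[-1.0, 0.001, 0.003], [0.001, 1.0, -0.003], [-0.003, -0.003, -1.0]]
ft_force: [0.1, 0.1, 0.9]
grip_width: 0.0259
gripper_force: 24.8
```

Request:
jog_arm --hand '[0.015, 0.015, 0.015, 0.015, 0.015]' --pt "0 0.03 0" --pt "0 0.05 0" --pt "0 0.055 0" --pt "0 0.055 0" --pt "0 0.055 0" --yaw '[0, 0, 0, 0, 0]'

```text
time_s: 24.4
position: [0.4334, -0.046, 0.212]
tool_rot: [[-1.0, 0.001, -0.0], [0.001, 1.0, 0.0], [0.0, 0.0, -1.0]]
ft_force: [0.7, 0.0, 0.2]
grip_width: 0.0257
gripper_force: 24.8
```

Request:
jog_arm --hand '[0.015, 0.015, 0.015, 0.015, 0.015]' --pt "0.002 0.055 0" --pt "0.002 0.055 0" --pt "0.002 0.055 0" --pt "0.002 0.035 0" --pt "0 0.01 0" --yaw '[0, 0, 0, 0, 0]'

```text
time_s: 25.02
position: [0.4414, 0.1638, 0.2118]
tool_rot: [[-1.0, -0.002, -0.001], [-0.002, 1.0, -0.0], [0.001, -0.0, -1.0]]
ft_force: [0.4, -0.8, 0.4]
grip_width: 0.0261
gripper_force: 24.8
```

Request:
jog_arm --hand '[0.015, 0.015, 0.015, 0.015, 0.015]' --pt "0 0 -0.03" --pt "0 0 -0.04" --pt "0 0 -0.035" --pt "0 0 -0.02" --pt "0 0 0" --yaw '[0, 0, 0, 0, 0]'

```text
time_s: 25.65
position: [0.4412, 0.1614, 0.0862]
tool_rot: [[-1.0, 0.002, -0.003], [0.002, 1.0, -0.001], [0.003, -0.001, -1.0]]
ft_force: [0.8, 0.2, -0.1]
grip_width: 0.0259
gripper_force: 24.8
```

```bash
python3 -c "
from h import *
s,im=snap('w12')
print(stand(im,(316,220),s)); m=((im[:,:,0].astype(int)-im[:,:,2])>-5).astype(np.uint8)
b=blob(cv2.morphologyEx(m,cv2.MORPH_OPEN,np.ones((3,3))),(316,200)); print(b.min(0),b.max(0), cast('wrist',[b[b[:,1].argmin()],b[b[:,0].argmin()],b[b[:,0].argmax()]],.012,s).round(4))"
```

```text
25.65 [0.4412 0.1614 0.0862] 0.025899468909795328 24.77573186159134
(array([444.8, 166.2]), array([45.8, 59.2]), array([448. , 163.6]), 64.5)
[292. 176.] [356. 248.] [[0.4177 0.1628]
 [0.4383 0.1443]
 [0.4455 0.1919]]
```

View pics/w12.png

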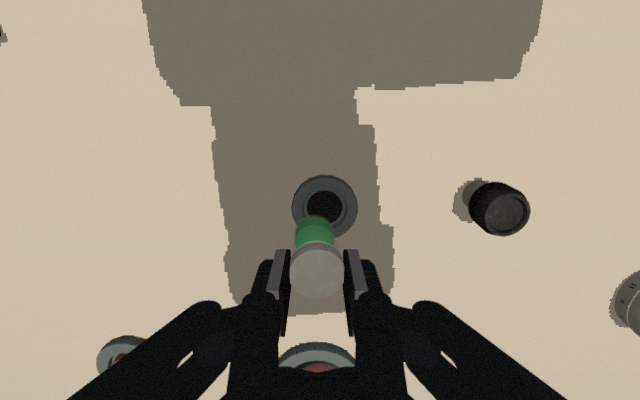

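The vial is held upright with its stopper at (317,270). The stand 4 ring spans columns 292–357, with its centre at (324.5,207). The eyepiece on the right is untouched.

```bash
python3 -c "
from h import *
import pickle
s=pickle.load(open('pics/w12.pkl','rb'))
print(cast('wrist',[(324.5,207),(292,207),(357,207),(324.5,176)],.012,s).round(4),cast('wrist',[(316.5,271)],.1017,s).round(4))"
```

```text
[[0.4414 0.1683]
 [0.4414 0.1442]
 [0.4415 0.1925]
 [0.4177 0.1682]] [[0.4409 0.1623]]
```

Request:
jog_arm --hand '[0.015, 0.015, 0.015, 0.015, 0.015]' --pt "0.001 0.006 0" --pt "0 0 -0.012" --pt "0 0 -0.01" --pt "0 0 0" --pt "0 0 0" --yaw '[0, 0, 0, 0, 0]'

```text
time_s: 26.32
position: [0.4429, 0.1683, 0.0652]
tool_rot: [[-1.0, 0.001, -0.0], [0.001, 1.0, 0.0], [0.0, 0.0, -1.0]]
ft_force: [-0.2, 0.5, -0.1]
grip_width: 0.0259
gripper_force: 24.8
```

```bash
python3 -c "
from h import *
s,im=snap('w13')
m=((im[:,:,0].astype(int)-im[:,:,2])>-5).astype(np.uint8)
m=cv2.morphologyEx(m,cv2.MORPH_OPEN,np.ones((3,3)))
b=blob(m,(316,220)); print(b.min(0),b.max(0))
for r in range(int(b[:,1].min()),235,6):
  q=b[b[:,1]==r]; print(r,cast('wrist',[(q[:,0].min(),r),(q[:,0].max(),r)],.012,s).round(4).tolist())
g=im.astype(int); gr=blob((g[:,:,1]-g[:,:,2]>30)&(g[:,:,1]-g[:,:,0]>15),(316,250)); print('green',gr.min(0),gr.max(0))"
```

```text
26.325 [0.4429 0.1683 0.0652] 0.02593313335853737 24.77546989917755
[279. 181.] [350. 248.]
181 [[0.4173, 0.1637], [0.4173, 0.1742]]
187 [[0.4214, 0.1545], [0.4215, 0.1821]]
193 [[0.4256, 0.1498], [0.4256, 0.1862]]
199 [[0.4298, 0.1476], [0.4298, 0.1883]]
205 [[0.4341, 0.1455], [0.4341, 0.1905]]
211 [[0.4384, 0.1446], [0.4384, 0.1913]]
217 [[0.4427, 0.1438], [0.4428, 0.1921]]
223 [[0.4472, 0.1443], [0.4472, 0.1916]]
229 [[0.4517, 0.1462], [0.4517, 0.1896]]
green [295. 217.] [333. 248.]
```

Request:
jog_arm --hand '[0.015, 0.015, 0.015, 0.015, 0.015]' --pt "0 -0.001 -0.008" --pt "0 0 -0.008" --pt "0 0 -0.006" --pt "0 0 -0.003" --pt "0 0 0" --yaw '[0, 0, 0, 0, 0]'

```text
time_s: 27.0
position: [0.4427, 0.1673, 0.04]
tool_rot: [[-1.0, 0.001, -0.0], [0.001, 1.0, -0.0], [0.0, -0.0, -1.0]]
ft_force: [0.5, -0.0, 0.5]
grip_width: 0.0266
gripper_force: 24.8
```

Request:
jog_arm --hand '[0.015, 0.015, 0.015, 0.015, 0.015]' --pt "0 0 -0.001" --pt "0 0 -0.001" --pt "0 0 0" --pt "0 0 0" --pt "0 0 0" --yaw '[0, 0, 0, 0, 0]'

```text
time_s: 27.62
position: [0.443, 0.1673, 0.0384]
tool_rot: [[-1.0, 0.001, 0.001], [0.001, 1.0, 0.0], [-0.001, 0.0, -1.0]]
ft_force: [-0.5, 0.6, 5.1]
grip_width: 0.0259
gripper_force: 25.1
```

Bottomed at the expected height, so I'll release it, rise and back off.

Request:
jog_arm --hand '[0.03, 0.045, 0.06, 0.07, 0.07]' --pt "0 0 0" --pt "0 0 0" --pt "0 0 0" --pt "0 0 0.02" --pt "0 0 0.05" --yaw '[0, 0, 0, 0, 0]'

```text
time_s: 28.25
position: [0.4417, 0.1671, 0.1076]
tool_rot: [[-1.0, 0.001, -0.005], [0.001, 1.0, -0.001], [0.005, -0.001, -1.0]]
ft_force: [1.0, -0.1, 1.2]
grip_width: 0.0699
gripper_force: 0.0
```

Request:
jog_arm --hand '[0.07, 0.07, 0.07, 0.07, 0.07]' --pt "0 0 0.05" --pt "0 0 0.05" --pt "0.02 -0.04 0.03" --pt "0.01 -0.03 0" --pt "0 0 0" --yaw '[0, 0, 0, 0, 0]'

```text
time_s: 28.88
position: [0.4732, 0.0959, 0.2381]
tool_rot: [[-1.0, 0.003, -0.0], [0.003, 1.0, -0.0], [0.0, -0.0, -1.0]]
ft_force: [-0.8, -0.5, -0.3]
grip_width: 0.0698
gripper_force: 0.0
```

```bash
python3 - <<'E'
from h import *
print(env.observe()['position'])
im=env.get_image('side')[:,:,::-1]; cv2.imwrite('pics/end.png',np.ascontiguousarray(im[120:340,180:460]).repeat(2,0).repeat(2,1))
E
```

```text
[0.47316511 0.09593083 0.23811053]
```

View pics/end.png

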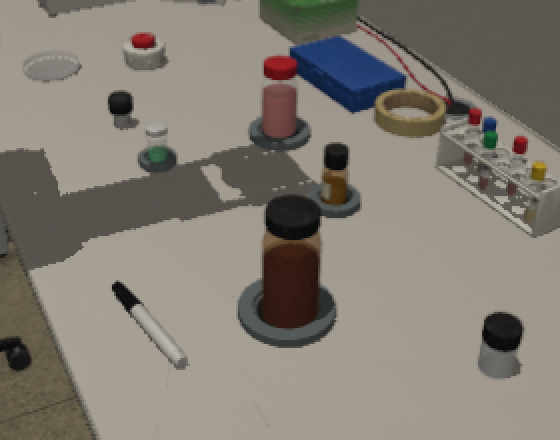

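In the final view all four bottles stand upright in their own wells: tall (290,260), dropper (335,180), mid (280,100) and vial (157,147). The canister and eyepiece are unmoved.

```bash
python3 -c "
from rig import env
print(env.close_job())"
```

```text
the job is handed in; nothing more can be done
None
```

I handed the job in at about 29 s with all four bottles upright and bottomed in their own stands and the canister and eyepiece untouched in the last view; the rig returned no verdict, and I miscounted and viewed 15 pictures, one over the limit of 14.

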